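Set the welding turntable to its scale line and brake it

ROBOT

A 7-joint arm with a two-finger parallel gripper is mounted at the origin on the work surface. World frame = base frame: x ahead of the robot, y to its left, z up, the work surface at z = 0. Lengths are in m, angles in rad, forces in N, time in s.
With the tool pointing down it reaches from about 0.425 to 0.925 m from the base axis. Payload 6.8 kg.
Tool frame: the origin (TCP) lies between the finger pads; the fingertips stand 14 mm ahead of it and the grasp point (between the pads) lies 5 mm behind it; z points along the fingers, y is the line along which they close (so a half turn about z gives the same grasp; the last joint's range is limited). The gripper opens to 85 mm and grips with 20 to 120 N. Pads are 22 mm wide; open, the fingers measure 114 mm over their backs; the gripper's body (76 mm by 85 mm) begins 54 mm behind the grasp point. The pads swing forward as they close: fully open they stand 13 mm farther back than shut.
Start: joints at [1.024, 0.477, 0.022, 1.555, -0.011, 1.109, -0.083], TCP at [0.287, -0.611, 0.245] pointing down, gripper open.
Joint ranges: [-2.96, 2.96], [-0.34, 2.1], [-1.41, 1.46], [0.24, 2.44], [-1.37, 4.51], [0.17, 1.92], [-2.96, 2.96]. Speed limits (rad/s): [2.39, 2.39, 3.14, 3.14, 3.14, 3.14, 3.14].

INTERFACE

Orientations are given as a rotation vector (axis times angle).
In Python, from bench import r, eyes, ticket gives the robot as it stands. The module is installed in compiled form; this text tells all that it offers.
- The arm moves only by the tool arm_command, never from a script. Its argument "plan" is text: rows parted by semicolons, each of 4 numbers parted by spaces: the shift along the tool's x, y, z in m, then the turn about the tool's z in degrees. In form: tx ty tz yaw; .... A call has 1 to 20 rows; each row shifts and turns the commanded pose from where the row before left it, along the tool's axes as they then stand; what a row does not reach is not made up. A row lasts 1/8 s, in which the tool goes at most 62.5 mm and 10.7 degrees, less where a joint would pass 70% of its speed; a pose out of reach is approached as far as the arm can. A call is refused whole if a number of a shift passes 0.0625 or a number of a turn 10.7, either way. A call with a gripper value outside its range is refused whole. "hand" is the closure, from -1 (fully open) to 1 (shut), set as the call begins (left out, the last holds). The fingers move at their own pace and stop on an object; "grip_force" is the grip in N (left out, the last holds). Time passes only in rows, so rows that do not move let the fingers close. It gives the time, the measured TCP pose, the force, the opening and the grip force at its end, in the units of the state.
- r.get_obs(): the state, without advancing time (a new reading comes with each control period).
- eyes.grab_frame(name): name is "side" or "top" or "wrist"; returns (picture, depth): 400x640x3 uint8, red, green, blue; 400x640 float32, m along the optical axis (not along the pixel's ray), 0 where there is no reading.
- eyes.calibration(name): a dict with "fov_y" (degrees; the focal length in pixels is half the picture's height over the tangent of half this angle, whatever the lens; pixels are square), "cx", "cy" (the principal point, pixels), "origin" and "attitude" of the camera in the world; the wrist camera has in their place "tool_from_camera" (4x4, takes a point from camera to tool coordinates, whose origin is the TCP and whose axes are the flange's). Camera axes: x right, y up, looking along -z (the intrinsics and any distortion apply to the point x, -y, -z); pixel columns grow to the right and rows downward; lengths in m; the calibration is good to about 2 mm. A picture is of the moment at which its call begins: read the wrist's pose just before it. calibration takes no time and is no camera call.
- ticket.hand_in(): hands the job in; it is judged then, once.
The state is a dict: "clock": time; "joints": joint angles; "qvel": joint speeds; "tau": joint torques, N m; "tcp_pos": TCP position; "orientation": TCP orientation; "contact_force": force on the tool from outside, world axes, zero at the start; "moment": the same for the moment, N m; "grip_width": finger opening in m; "gripper_force": force on a finger pad.
Only numpy, scipy, OpenCV 4.12 (cv2) and the standard library are available. Lean on these libraries where they do the work, as an engineer would, in place of code of your own. Each camera call takes 0.05 s, during which the arm holds its last target. There are 200 camera calls.

TASK

With your fingertips, push the post on the welding turntable so that the plate turns until its index line is lined up with the long line on the scale ring, then push the brake lever beside it clockwise all the way over to its stop. Push only: do not lift anything, keep the pipe fitting standing in the middle of the plate, and leave the loose things lying around the turntable where they are. Finish with the plate still lined up.

Things in the scene. Friction and masses are not known exactly. Their poses are not given: they have to be found in the camera images.
- turntable (a joint): Angle of the turntable plate on its base (rad), about the vertical axis, growing anticlockwise seen from above. The plate has stiff dry friction (0.22 N m, about 3 N at the post) and stays where it is left; it moves freely between -1.2 and 2.2. The start is always anticlockwise of the target, so the plate must be turned clockwise seen from above, by about 0.45 to 1.9 rad. The value at which it is lined up differs each time.
- turntable_centre (a point): Centre of the top face of the round steel plate (diameter 170 mm, 8 mm thick, top face 68 mm above the table), on its vertical axis. The plate sits on a grey round base of diameter 234 mm that is bolted to the table.
- index_mark (a point): Outer end of the plate's index line, at the plate's rim (86 mm from the axis, 68 mm above the table). The line is a single dark radial line 38 mm long and 5 mm wide on top of the plate, on the side opposite the post.
- push_post (a point): Middle of the top of the upright steel post fixed on the plate: 14 mm diameter, 45 mm tall, its axis 68 mm from the plate's axis, diametrically opposite the index line, top 113 mm above the table. A low collar (20 mm diameter, 3 mm high) at its foot is only for looks.
- target_line (a point): Inner end of the long scale line, 86 mm from the plate's axis, 60 mm above the table. The scale ring is the fixed aluminium ring around the plate (diameter 226 mm); its lines are 10 degrees apart, 9 mm long and thin, save the long one: 26 mm long and 5 mm wide, right across the ring.
- brake (a joint): Angle of the brake lever on the side of the base (rad). 0 is its released end, it grows clockwise seen from above, and 1.3 is the stop where the brake is on. It starts between 0 and 0.2, stiff (0.15 N m, about 2.3 N at the knob), and stays where it is left.
- brake_knob (a point): Middle of the top of the brake lever's upright black grip: 16 mm diameter, standing from 56 to 112 mm above the table, its axis 65 mm from the lever's pivot axis.
- brake_pivot (a point): Point on the vertical pivot axis of the brake lever, on top of the pivot boss 56 mm above the table, beside the base 132 mm from the plate's axis. The lever arm is a flat steel bar 40 to 48 mm above the table.
- pipe_fitting: Loose dark steel pipe stub with flange standing near the middle of the plate: flange 66 mm diameter, 10 mm thick, neck 42 mm diameter, 45 mm tall in all, 0.45 kg. Origin at the centre of its underside.
- turntable_base: The grey round base bolted to the table. Origin on the plate's axis at table height.
- wrench: Loose steel wrench lying on the table to the right of the turntable, under 20 mm high; origin under its middle. Leave alone.
- magnet_square: Loose flat square magnet block 70 x 70 x 19 mm beyond the turntable on the left; origin under its centre. Leave alone.
- spacer_ring: Loose steel ring, 60 mm diameter, 20 mm high, beyond the turntable on the right; origin under its centre. Leave alone.
- spray_can: Loose can, 56 mm diameter, 160 mm tall, on the left; origin under its centre. Leave alone.
- hammer: Loose hammer lying on the left; origin under its middle. Leave alone.
- tube_offcut: Loose dark steel bar 140 x 50 x 50 mm on the right; origin under its centre. Leave alone.
- rod_cup: Loose empty steel cup, 70 mm diameter, 90 mm tall, on the right; origin under its centre. Leave alone.
Mind the look-alikes: they are no part of the job. What is shaped like the pipe_fitting but green or orange is not meant.

How it is judged:
On the way, in this order (a step that is already met when the one before it is completed fails the run):
1. the plate's index line is lined up with the long scale line and the plate is at rest (horizontal distance between index_mark and target_line below 0.004 m and velocity of joint turntable between -0.03 and 0.03 rad/s), for 0.3 s.
2. the brake lever is pushed over to its stop (value of joint brake above 1.2 rad), for 0.2 s.
At the end, for the whole second after the job is handed in: Index line within 4 mm of the long scale line at the rim, plate at rest; brake lever within 0.1 rad of its stop (joint over 1.2); pipe fitting standing upright on the plate within 20 mm of its centre; each loose thing within 20 mm of its start (all of step 1 and value of joint brake above 1.2 rad and velocity of joint brake between -0.03 and 0.03 rad/s and horizontal distance between pipe_fitting and turntable_centre below 0.02 m and angle between pipe_fitting's own z axis and vertical below 0.1 rad and z of pipe_fitting in the frame of turntable_centre below 0.005 m and distance of each of wrench, magnet_square, spacer_ring, spray_can, hammer, tube_offcut, rod_cup from where it was at the start of the episode below 0.02 m); the robot touches nothing.
It fails at once if the pipe fitting is lifted, tipped or shoved off the middle of the plate (z of pipe_fitting in the frame of turntable_centre above 0.01 m or angle between pipe_fitting's own z axis and vertical above 0.2 rad or horizontal distance between pipe_fitting and turntable_centre above 0.025 m).
It fails at once if a loose thing around the turntable is moved or lifted (distance of any of wrench, magnet_square, spacer_ring, spray_can, hammer, tube_offcut, rod_cup from where it was at the start of the episode above 0.02 m).
It also fails if it takes over 48 s, if anything falls off the work surface, if the arm or the gripper's body presses on something with over 40 N, if the wrist force passes 120 N, or if a joint passes its speed limit or range.

## Working session

There is one attempt and no reset: what is moved stays moved. The work goes in short steps, Python scripts to look and compute and a tool call to move; the robot and the scene stay as the last step left them, time stands still between calls to the robot, and variables do not carry over. Pictures are saved under pics/ and viewed, at most 13 in all, crops included, and the job is handed in when it is done.

Besides the shell and the picture viewer there is one more tool, called after "Emit:" by a JSON object that holds its "name" and its "arguments", one argument or row to a line. arm_command: Moves the arm, as the interface text tells. Its arguments: {"type":"object","properties":{"plan":{"type":"string"},"hand":{"type":"number"},"grip_force":{"type":"number"}},"required":["plan"]}

```bash
mkdir -p pics
python3 - <<'E'
from bench import r,eyes
import cv2,numpy as np
print(r.get_obs())
for n in("top","side"):
    c=eyes.calibration(n);print(n,c)
    p,d=eyes.grab_frame(n);np.savez(f"{n}0.npz",p=p,d=d)
    cv2.imwrite(f"pics/{n}0.png",p[:,:,::-1])
print(eyes.calibration("wrist"))
E
```

```text
{'clock': 0.0, 'joints': array([ 1.02388978,  0.47779562,  0.02234923,  1.55643832, -0.01155932,
        1.10927861, -0.0831094 ]), 'qvel': array([ 0.00123067,  0.0007151 , -0.00108059, -0.00199578, -0.0038241 ,
       -0.00075302, -0.00036348]), 'tau': array([-1.01455626e-03, -5.96454477e+01,  1.60795771e+00, -2.81199807e+01,
        1.25427192e-02,  9.27262532e-03,  1.21506559e-05]), 'tcp_pos': array([ 0.28654334, -0.61054833,  0.2443344 ]), 'orientation': array([-3.06460045e+00, -6.83347977e-01,  7.40997729e-04]), 'contact_force': array([ 0.09615507, -0.07254854,  0.13595232]), 'moment': array([-0.04181055,  0.03565488,  0.0227704 ]), 'gripper_force': 0.0, 'grip_width': 0.08538247972424529}
top {'fov_y': 50.13091488624016, 'cx': 316.2333273093679, 'cy': 199.11424910019963, 'origin': array([ 0.46900051, -0.01553402,  1.36309739]), 'attitude': array([ 0.04378601, -0.04953507, -1.58456734])}
side {'fov_y': 42.26318126913513, 'cx': 312.4017280281094, 'cy': 201.95915793954197, 'origin': array([0.38092244, 1.08307749, 1.00942612]), 'attitude': array([ 0.08556447, -1.30216078, -2.72671582])}
{'fov_y': 63.8301253046769, 'cx': 326.71200642620744, 'cy': 199.0077417168661, 'tool_from_camera': array([[-2.02367374e-04,  9.58651419e-01,  2.84582879e-01,
         7.31051280e-02],
       [ 9.99999602e-01,  4.41188685e-04, -7.75095350e-04,
        -1.89710325e-03],
       [-8.68601004e-04,  2.84582609e-01, -9.58651127e-01,
        -1.27792030e-01],
       [ 0.00000000e+00,  0.00000000e+00,  0.00000000e+00,
         1.00000000e+00]])}
```

View pics/top0.png

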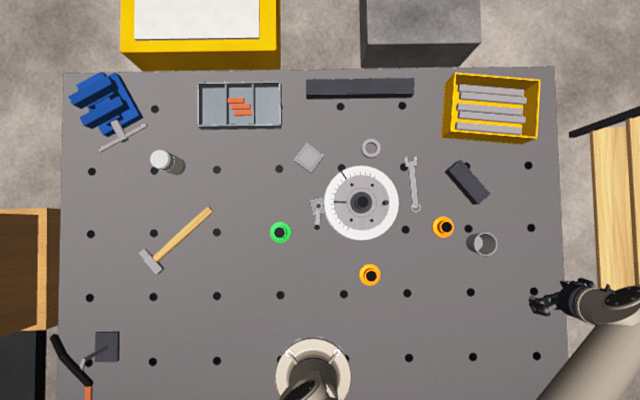

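View pics/side0.png

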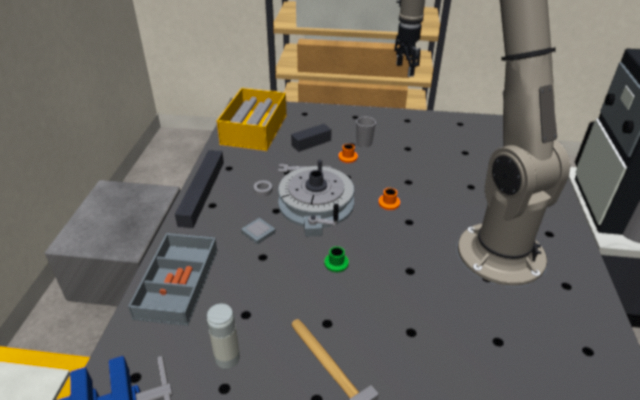

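```bash
cat > h.py <<'E'
import numpy as np,cv2
from scipy.spatial.transform import Rotation as R
from bench import r,eyes
def cam(n,o=None):
    c=eyes.calibration(n);f=200/np.tan(np.radians(c["fov_y"]/2))
    if n=="wrist":
        T=np.eye(4);T[:3,:3]=R.from_rotvec(o["orientation"]).as_matrix();T[:3,3]=o["tcp_pos"]
        T=T@c["tool_from_camera"];return f,c["cx"],c["cy"],T[:3,3],T[:3,:3]
    return f,c["cx"],c["cy"],c["origin"],R.from_rotvec(c["attitude"]).as_matrix()
def ray(k,u,v,z):
    f,cx,cy,o,A=k
    d=A@np.array([(u-cx)/f,-(v-cy)/f,-1]);return o+d*(z-o[2])/d[2]
def proj(k,p):
    f,cx,cy,o,A=k;q=A.T@(np.array(p)-o);return np.array([cx+f*q[0]/-q[2],cy-f*q[1]/-q[2]])
E
python3 - <<'E'
from h import *
p=np.load("top0.npz")["p"];d=np.load("top0.npz")["d"]
c=p[150:255,290:420];cv2.imwrite("pics/topc.png",cv2.resize(c[:,:,::-1],None,fx=6,fy=5.7,interpolation=2)[:600,:800])
k=cam("top")
print([ray(k,u,v,z).round(3) for u,v,z in((362,202,.065),(385,203,.11),(340,202,.068),(344,173,.06),(316,210,.056))])
m=(p.min(2)>170).astype(np.uint8);m[:150]=0;m[250:]=0;m[:,:310]=0;m[:,410:]=0
cs=max(cv2.findContours(m,0,2)[0],key=cv2.contourArea);e=cv2.fitEllipse(cv2.convexHull(cs));print(e,ray(k,*e[0],.06))
E
```

```text
[array([ 0.535, -0.16 ,  0.065]), array([ 0.529, -0.222,  0.11 ]), array([ 0.536, -0.093,  0.068]), array([ 0.625, -0.107,  0.06 ]), array([ 0.513, -0.02 ,  0.056])]
((360.7759704589844, 202.5301971435547), (74.75577545166016, 75.08685302734375), 119.8409194946289) [ 0.53395107 -0.15664426  0.06      ]
```

View pics/topc.png

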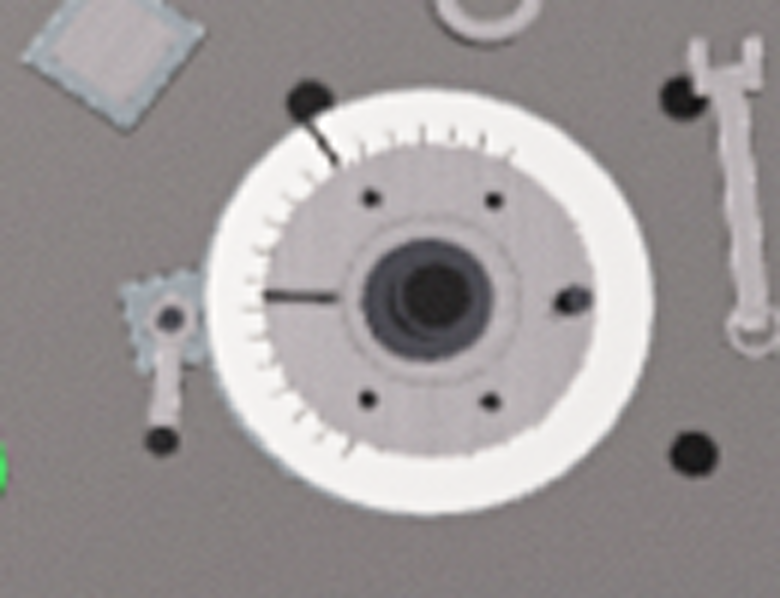

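Emit:
{"name": "arm_command", "arguments": {
  "plan": "0.025 -0.012 0 0;0.045 -0.022 0 0;0.045 -0.022 0 0;0.045 -0.022 0 0;0.045 -0.022 0 0;0.045 -0.022 0 0;0.045 -0.022 0 0;0.045 -0.022 0 0;0.045 -0.022 0 0;0.04 -0.02 0 0;0.025 -0.012 0 0;0 0 0 8.4;0 0 0 8.4;0 0 0 8.4;0 0 0 0;0 0 0 0",
  "hand": 1
}}

```text
clock: 2.1
tcp_pos: [0.6006, -0.2206, 0.2451]
orientation: [-3.141, -0.003, 0.001]
contact_force: [-0.2, -0.4, 0.4]
grip_width: 0.0003
gripper_force: 0.0
```

```bash
cat > look.py <<'E'
import sys
from h import *
o=r.get_obs();p,d=eyes.grab_frame("wrist");np.savez(sys.argv[1]+".npz",p=p,d=d,t=o["tcp_pos"],o=o["orientation"])
cv2.imwrite(f"pics/{sys.argv[1]}.png",p[:,:,::-1])
print(o["clock"],o["tcp_pos"],R.from_rotvec(o["orientation"]).as_matrix().round(3).tolist(),o["contact_force"],o["grip_width"])
E
python3 look.py w1
```

```text
2.1 [ 0.60057017 -0.22063571  0.24505673] [[1.0, 0.002, -0.0], [0.002, -1.0, 0.0], [-0.0, -0.0, -1.0]] [-0.22161502 -0.40536981  0.43503345] 0.000341544040748013
```

View pics/w1.png

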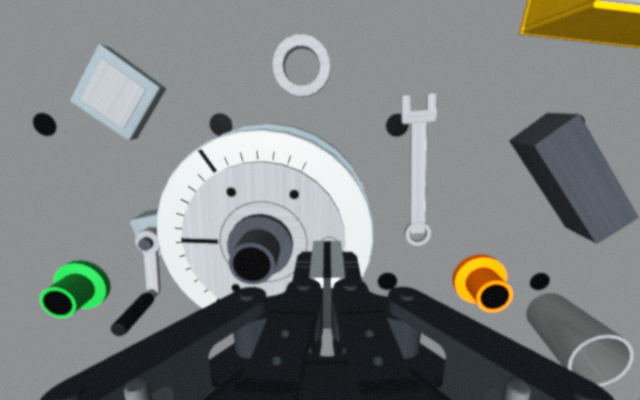

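```bash
cat > meas.py <<'E'
from h import *
from scipy.optimize import least_squares
def ring(p,k,ax=None):
    m=((p.min(2)>215)*255).astype(np.uint8)
    c=max(cv2.findContours(m,cv2.RETR_EXTERNAL,cv2.CHAIN_APPROX_NONE)[0],key=cv2.contourArea)
    P=np.array([ray(k,u,v,.06)[:2] for u,v in c[:,0]])
    f=lambda q:np.hypot(*(P-q).T)-.113
    s=least_squares(f,[.534,-.157],loss="soft_l1",f_scale=.001)
    return s.x,np.median(abs(s.fun))
E
python3 - <<'E'
from meas import *
w=np.load("w1.npz");k=cam("wrist",dict(tcp_pos=w["t"],orientation=w["o"]))
c,res=ring(w["p"],k);print("centre",c,res)
t=np.load("top0.npz");kt=cam("top");print("top centre",ring(t["p"],kt))
ang=lambda q:np.degrees(np.arctan2(q[1]-c[1],q[0]-c[0]))
for n,u,v,z in(("idx",181,240,.068),("idxin",217,241,.068),("tgt",214,170,.06),("tgtout",202,152,.06),("knobtop?",121,328,.112),("knobfoot",152,292,.056),("pivot",146,241,.056)):
    q=ray(k,u,v,z);print(n,q.round(4),np.hypot(*(q[:2]-c)).round(4),ang(q).round(1))
for n,u,v,z in(("pivot",318.3,205.8,.056),("knob",317,227.2,.112)): print(n,ray(kt,u,v,z).round(4))
# heights by two views
def tri(a,b):
    (k1,p1),(k2,p2)=a,b
    q1=ray(k1,*p1,0);q2=ray(k2,*p2,0);d1=q1-k1[3];d2=q2-k2[3]
    s=np.linalg.lstsq(np.c_[d1,-d2],k2[3]-k1[3],rcond=None)[0];return ((k1[3]+d1*s[0]+k2[3]+d2*s[1])/2).round(4)
print("tri tgt",tri((k,(214,170)),(kt,(290+335/6,150+163/5.7))),"idx",tri((k,(181,240)),(kt,(290+264/6,150+295/5.7))),"knob",tri((k,(121,328)),(kt,(290+162/6,150+440/5.7))))
E
```

```text
centre [ 0.51469003 -0.14845656] 0.01005576461856196
top centre (array([1.11881751, 0.34724558]), np.float64(0.04824616100195046))
idx [ 0.5381 -0.069   0.068 ] 0.0829 73.6
idxin [ 0.5371 -0.1059  0.068 ] 0.0481 62.3
tgt [ 0.6097 -0.1073  0.06  ] 0.1036 23.4
tgtout [ 0.6275 -0.0974  0.06  ] 0.1239 24.4
knobtop? [ 0.4657 -0.0212  0.112 ] 0.1364 111.0
knobfoot [ 0.4693 -0.0224  0.056 ] 0.134 109.8
pivot [ 0.5316 -0.0255  0.056 ] 0.1241 82.2
pivot [ 0.526  -0.0269  0.056 ]
knob [ 0.4611 -0.0217  0.112 ]
tri tgt [ 0.6091 -0.1107  0.0658] idx [ 0.5385 -0.0728  0.0727] knob [ 0.4623 -0.0204  0.1093]
```

Emit:
{"name": "arm_command", "arguments": {
  "plan": "-0.013 0.0015 0.02 0;-0.013 0.0015 0.03 0;0 0 0.03 0;0 0 0.03 0;0 0 0.024 0;0 0 0.015 0;0 0 0 0;0 0 0 0"
}}

```text
clock: 3.15
tcp_pos: [0.5754, -0.224, 0.0972]
orientation: [3.141, -0.001, 0.002]
contact_force: [0.4, 0.6, 0.3]
grip_width: 0.0
gripper_force: 0.0
```

```bash
python3 look.py w2; python3 -c "
from bench import r;print(r.get_obs()['joints'].round(2))"
```

```text
3.15 [ 0.57536736 -0.22396694  0.09722964] [[1.0, -0.001, 0.001], [-0.001, -1.0, -0.0], [0.001, 0.0, -1.0]] [0.38505392 0.57640008 0.25917444] 1.8722608324785127e-06
[ 0.3   0.55 -0.05  1.81  0.03  0.77 -1.33]
```

View pics/w2.png

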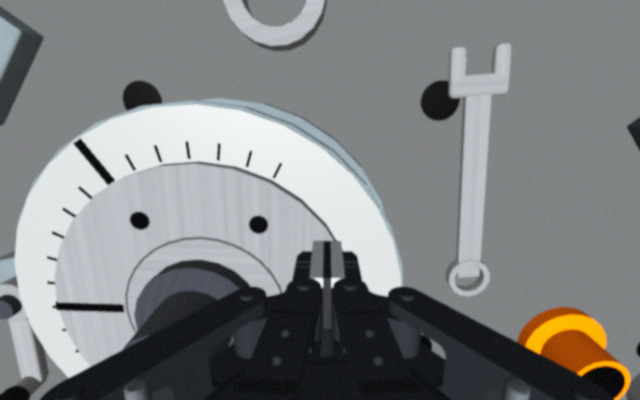

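Run:
```python
from meas import *
w=np.load("w2.npz");k=cam("wrist",dict(tcp_pos=w["t"],orientation=w["o"]))
P=np.array([ray(k,u,v,.06)[:2] for u,v in((16,260),(30,190),(100,122),(195,100),(300,137),(370,200),(400,265))])
s=least_squares(lambda q:np.hypot(*(P-q[:2]).T)-.113,[.534,-.157]);c=s.x;print(c,s.fun.round(4))
for n,u,v,z in(("idx",57,306,.068),("idxin",123,308,.068),("tgt",113,182,.06),("tgtout",78,142,.06)):
    q=ray(k,u,v,z)[:2]-c;print(n,q.round(4),np.hypot(*q).round(4),np.degrees(np.arctan2(q[1],q[0])).round(1))
```

```text
[ 0.53460458 -0.15347995] [-0.0017 -0.0002  0.0006  0.002  -0.0015 -0.0013  0.0002]
idx [0.0036 0.0839] 0.0839 87.5
idxin [0.0023 0.0468] 0.0469 87.2
tgt [0.0736 0.0441] 0.0858 30.9
tgtout [0.0945 0.0579] 0.1109 31.5
```

Emit:
{"name": "arm_command", "arguments": {
  "plan": "-0.01 0 0 0;-0.009 0 0 0;-0.005 0 0 2.5;-0.0048 0.0011 0 4;-0.0048 0.0011 0 4;-0.0048 0.0011 0 4;-0.0048 0.0011 0 4;-0.0048 0.0011 0 4;-0.0048 0.0011 0 4;-0.0048 0.0011 0 4;-0.0048 0.0011 0 4;-0.0048 0.0011 0 4;-0.0048 0.0011 0 4;-0.0048 0.0011 0 4;0 0 0 0;0 0 0 0"
}}

```text
clock: 5.2
tcp_pos: [0.4987, -0.2153, 0.0966]
orientation: [2.886, -1.241, 0.001]
contact_force: [0.7, -2.8, 0.6]
grip_width: 0.0002
gripper_force: 1.1
```

```bash
python3 look.py w3
```

```text
5.2 [ 0.498699   -0.21530562  0.09658432] [[0.688, -0.726, 0.001], [-0.726, -0.688, -0.001], [0.001, -0.0, -1.0]] [ 0.6842164  -2.84650777  0.61476399] 0.000186310734514412
```

View pics/w3.png

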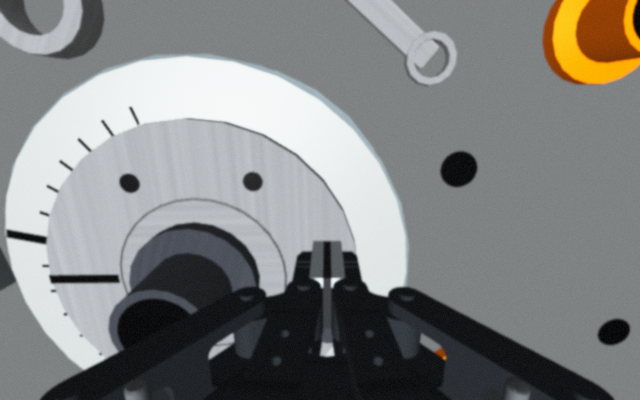

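```bash
cat > al.py <<'E'
import sys
from meas import *
w=np.load(sys.argv[1]+".npz");k=cam("wrist",dict(tcp_pos=w["t"],orientation=w["o"]));g=cv2.cvtColor(w["p"],cv2.COLOR_RGB2GRAY)
a=list(map(float,sys.argv[2:]))
c=np.array([.5346,-.1535])
A=[]
for n,u,v,z in(("idx",*a[0:2],.068),("idxin",*a[2:4],.068),("tgt",*a[4:6],.06),("tgtout",*a[6:8],.06)):
    q=ray(k,u,v,z)[:2];A.append(q);print(n,(q-c).round(4),np.hypot(*(q-c)).round(4),np.degrees(np.arctan2(*(q-c)[::-1])).round(1))
print("tip dist",np.linalg.norm(A[0]-A[2]),"line angles",[np.degrees(np.arctan2(*(A[i]-A[i+1])[::-1])).round(1)%180 for i in(0,2)])
E
python3 al.py w3 50 279 119 278.5 47 240 8 234
```

```text
idx [0.0606 0.0587] 0.0844 44.1
idxin [0.0333 0.0324] 0.0465 44.3
tgt [0.0766 0.0469] 0.0898 31.4
tgtout [0.0941 0.0584] 0.1108 31.8
tip dist 0.019964684624556115 line angles [np.float64(43.9), np.float64(33.599999999999994)]
```

Emit:
{"name": "arm_command", "arguments": {
  "plan": "-0.0048 0.0011 0 4;-0.0048 0.0011 0 4;-0.0048 0.0011 0 4;0 0 0 0;0 0 0 0"
}}

```text
clock: 5.88
tcp_pos: [0.487, -0.2058, 0.0963]
orientation: [-2.741, 1.534, 0.0]
contact_force: [0.1, -2.3, 1.1]
grip_width: -0.0
gripper_force: 1.0
```

```bash
python3 look.py w4
python3 - <<'E'
import cv2
p=cv2.imread("pics/w4.png");cv2.imwrite("pics/w4c.png",cv2.resize(p[200:350,0:200],None,fx=4,fy=4,interpolation=2))
E
```

```text
5.875 [ 0.48696942 -0.20579259  0.09633288] [[0.523, -0.852, -0.0], [-0.852, -0.523, 0.0], [-0.0, -0.0, -1.0]] [ 0.09169197 -2.26936027  1.05758795] -1.8786775911307304e-05
```

View pics/w4c.png

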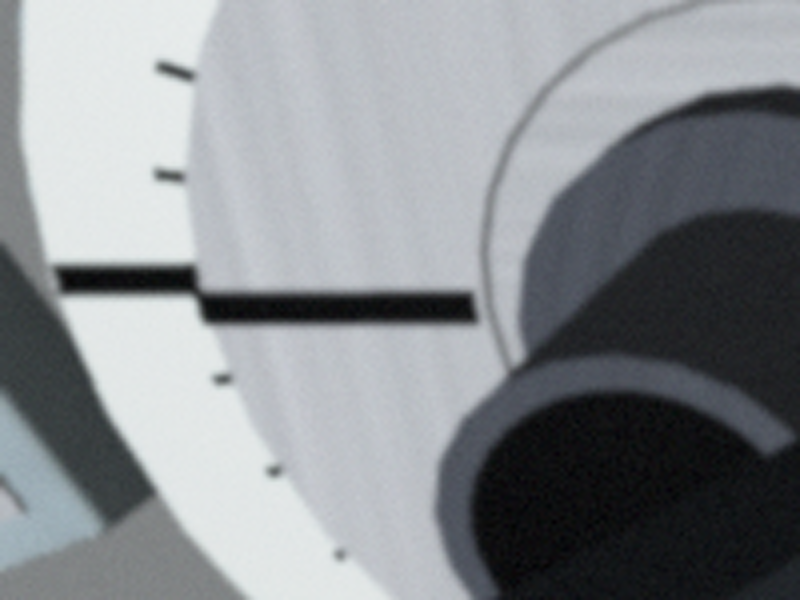

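```bash
python3 al.py w4 50.5 276.9 118.7 276.8 49 269.8 14.5 270
```

```text
idx [0.0713 0.0441] 0.0839 31.7
idxin [0.0396 0.0246] 0.0466 31.8
tgt [0.0777 0.0481] 0.0914 31.8
tgtout [0.0944 0.0585] 0.1111 31.8
tip dist 0.007482648867229635 line angles [np.float64(31.6), np.float64(31.900000000000006)]
```

Emit:
{"name": "arm_command", "arguments": {
  "plan": "0.005 0 0 0;0.015 0 0 0;0.002 0 -0.03 0;0 0 -0.04 0;0 0 -0.04 0;-0.02 -0.006 -0.02 0;-0.036 -0.0114 0 0;-0.036 -0.0114 0 0;-0.036 -0.0114 0 0;-0.02 -0.006 0 0;0 0 0 -10.6;0 0 0 -10.6;0 0 0 -10.6;0 0 0 -10.6;0 0 0 -10.6;0 0 0 -10.6;0 0 0 -10.6;0 0 0 -10.6;0 0 0 -10.6;0 0 0 -10.6"
}}

```text
clock: 8.43
tcp_pos: [0.4611, -0.0747, 0.2264]
orientation: [-2.872, -1.272, -0.0]
contact_force: [0.5, -0.1, 0.2]
grip_width: -0.0001
gripper_force: 0.0
```

Emit:
{"name": "arm_command", "arguments": {
  "plan": "0 0 0 -10.6;0 0 0 -10.6;0 0 0 -10.6;0 0 0 -10.6;0 0 0 0;0 0 0 0"
}}

```text
clock: 9.18
tcp_pos: [0.4608, -0.0745, 0.2263]
orientation: [-2.229, -2.214, -0.0]
contact_force: [-0.2, -0.1, 0.4]
grip_width: -0.0001
gripper_force: 0.0
```

```bash
python3 look.py w5; python3 -c "
from bench import r;print(r.get_obs()['joints'].round(2))"
```

```text
9.175 [ 0.46081727 -0.0744752   0.22630154] [[0.007, 1.0, -0.0], [1.0, -0.007, 0.0], [0.0, -0.0, -1.0]] [-0.22558942 -0.07169809  0.43504332] -7.046075095644232e-05
[ 0.12  0.16 -0.1   2.05  0.02  0.93 -0.  ]
```

View pics/w5.png

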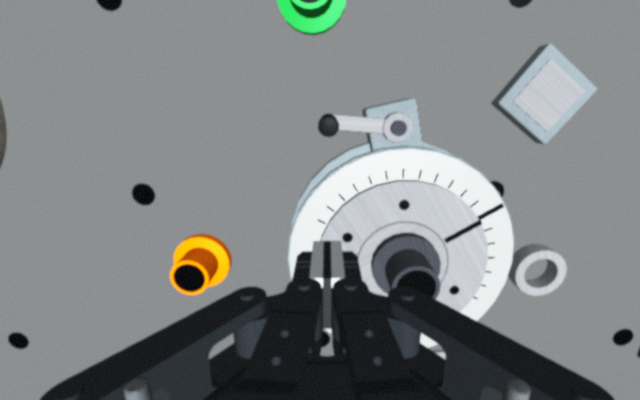

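```bash
python3 al.py w5 479 220 446 241 480 218 502 206
python3 - <<'E'
from h import *
w=np.load("w5.npz");k=cam("wrist",dict(tcp_pos=w["t"],orientation=w["o"]))
print(ray(k,328,125,.112),ray(k,398,127,.056))
p=cv2.imread("pics/w5.png");cv2.imwrite("pics/w5c.png",cv2.resize(p[180:260,420:520],None,fx=7,fy=7,interpolation=2))
E
```

```text
idx [0.0703 0.0465] 0.0843 33.5
idxin [0.0412 0.0251] 0.0482 31.3
tgt [0.0751 0.0455] 0.0878 31.2
tgtout [0.0947 0.0577] 0.1108 31.3
tip dist 0.004821141996048794 line angles [np.float64(36.3), np.float64(31.69999999999999)]
[ 0.46205277 -0.01527441  0.112     ] [ 0.52584601 -0.02102813  0.056     ]
```

View pics/w5c.png

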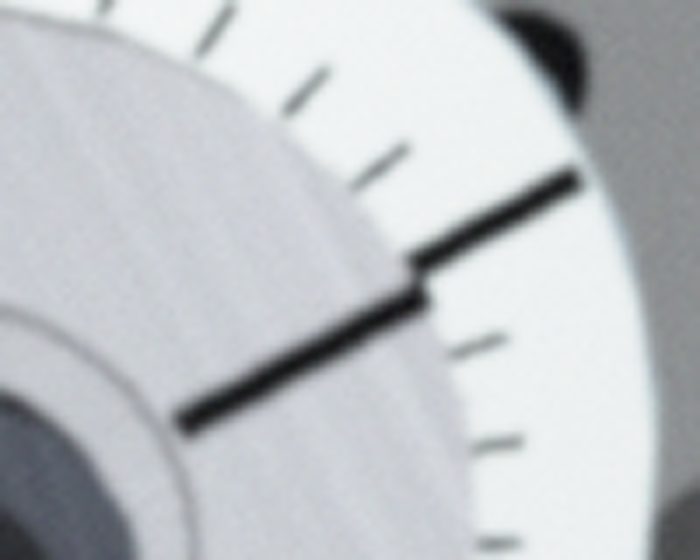

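```bash
python3 al.py w5 480.6 222.6 446.4 240.3 479.3 217.9 502.7 205.1
```

```text
idx [0.0722 0.0438] 0.0845 31.3
idxin [0.0415 0.0258] 0.0488 31.9
tgt [0.0744 0.0456] 0.0873 31.5
tgtout [0.0952 0.0586] 0.1118 31.6
tip dist 0.0028412331219637267 line angles [np.float64(30.4), np.float64(31.80000000000001)]
```

Emit:
{"name": "arm_command", "arguments": {
  "plan": "0 0 0.03 0;0 0 0.04 0;0 0 0.04 0;0 0 0.024 0;0.012 0 0 0;0.012 0 0 0;0.008 0 0 5;0.0069 -0.0016 0 6;0.0069 -0.0016 0 6;0.0069 -0.0016 0 6;0.0069 -0.0016 0 6;0.0069 -0.0016 0 6;0.0069 -0.0016 0 6;0.0069 -0.0016 0 6;0.0069 -0.0016 0 6;0.0069 -0.0016 0 6;0 0 0 0;0 0 0 0"
}}

```text
clock: 11.48
tcp_pos: [0.4786, 0.0174, 0.0932]
orientation: [3.027, 0.839, 0.004]
contact_force: [0.0, -1.2, -0.6]
grip_width: -0.0002
gripper_force: 0.0
```

```bash
python3 look.py w6
```

```text
11.475 [0.47857764 0.01739886 0.09318212] [[0.857, 0.515, 0.002], [0.515, -0.857, 0.001], [0.002, 0.001, -1.0]] [ 1.68025407e-04 -1.16906523e+00 -6.38922094e-01] -0.0001886447185293624
```

View pics/w6.png

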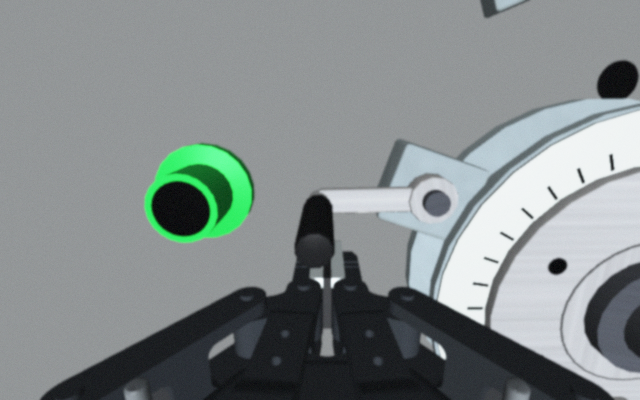

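Emit:
{"name": "arm_command", "arguments": {
  "plan": "0.0057 -0.0024 0 5;0.0057 -0.0024 0 5;0.004 -0.001 0 3;0 0 0 0"
}}

```text
clock: 12.02
tcp_pos: [0.4891, 0.0285, 0.0925]
orientation: [3.103, 0.488, 0.001]
contact_force: [-0.1, -1.7, 0.1]
grip_width: 0.0002
gripper_force: 0.4
```

Emit:
{"name": "arm_command", "arguments": {
  "plan": "0.0023 -0.0006 0 2;0.0023 -0.0006 0 2;0 0 0 0"
}}

```text
clock: 12.4
tcp_pos: [0.4932, 0.0313, 0.0924]
orientation: [3.119, 0.378, 0.001]
contact_force: [-1.2, -0.7, 1.3]
grip_width: -0.0002
gripper_force: 0.6
```

Emit:
{"name": "arm_command", "arguments": {
  "plan": "0.0023 -0.0006 0 2;0 0 0 0"
}}

```text
clock: 12.65
tcp_pos: [0.4949, 0.0325, 0.0922]
orientation: [3.125, 0.323, -0.001]
contact_force: [-2.9, -1.4, 1.7]
grip_width: 0.0
gripper_force: 1.3
```

Emit:
{"name": "arm_command", "arguments": {
  "plan": "0.0023 -0.0006 0 1;0 0 0 0"
}}

```text
clock: 12.9
tcp_pos: [0.4949, 0.033, 0.0919]
orientation: [3.127, 0.296, -0.007]
contact_force: [-8.7, -2.2, 6.0]
grip_width: 0.0001
gripper_force: 4.2
```

Emit:
{"name": "arm_command", "arguments": {
  "plan": "-0.006 0 0 0;-0.012 0 0 0;-0.006 0 -0.02 0;0 0 -0.05 0;0 0 -0.05 0;-0.03 0 -0.05 0;-0.03 0 -0.03 0;0 0 0 0;0 0 0 0"
}}

```text
clock: 14.02
tcp_pos: [0.4146, 0.0179, 0.2919]
orientation: [-3.127, -0.297, -0.001]
contact_force: [0.4, -0.4, -0.6]
grip_width: -0.0002
gripper_force: 0.0
```

```bash
python3 look.py w7
```

```text
14.025 [0.41461596 0.01790746 0.29189315] [[0.982, 0.188, 0.001], [0.188, -0.982, 0.0], [0.001, -0.0, -1.0]] [ 0.44743438 -0.43694602 -0.62830471] -0.0001945461783745872
```

View pics/w7.png

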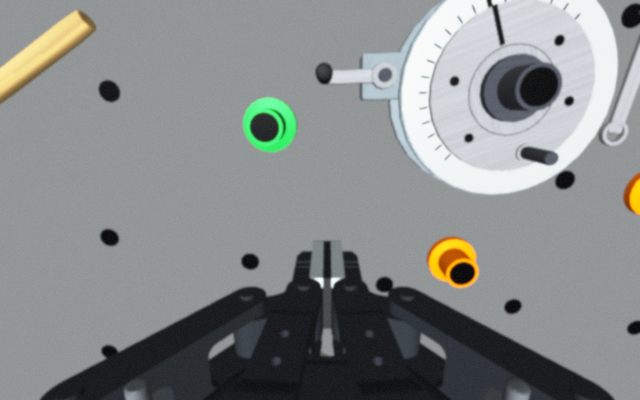

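Run:
```python
from h import *
w=np.load("w7.npz");k=cam("wrist",dict(tcp_pos=w["t"],orientation=w["o"]))
a=ray(k,324,73,.112);b=ray(k,385,75,.056);d=a-b;print(a,b,np.degrees(np.arctan2(d[1],d[0])))
a=ray(k,539,86,.113);print("fitting top",a)
q=ray(k,502,44,.068)[:2];print(q,"post top",ray(k,547,157,.113))
```

```text
[0.51117438 0.04074992 0.112     ] [ 0.52607746 -0.02180986  0.056     ] 103.39934399738868
fitting top [ 0.53684801 -0.15186021  0.113     ]
[ 0.5749656  -0.12794074] post top [ 0.47738585 -0.18336321  0.113     ]
```

```bash
python3 -c "
from bench import ticket;print(ticket.hand_in())"
```

```text
the job is handed in; nothing more can be done
None
```

The job is handed in, with no verdict shown. By my measurements the index line is within about 0.5° of the long scale line, the brake lever is against its stop, the pipe fitting is within about 5 mm of the plate's centre, and I saw no sign that any loose thing was touched.

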